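# Select and lock the photometer's filter lever

## Robot

A 7-joint arm with a two-finger parallel gripper is mounted at the origin on the work surface. World frame = base frame: x ahead of the robot, y to its left, z up, the work surface at z = 0. Lengths are in mm, angles in degrees, forces in N, time in s.
With the tool pointing down it reaches from about 400 to 850 mm from the base axis. Payload 4.5 kg.
Tool frame: the origin (TCP) lies between the finger pads; the fingertips stand 11 mm ahead of it and the grasp point (between the pads) lies 8 mm behind it; z points along the fingers, y is the line along which they close (so a half turn about z gives the same grasp; the last joint's range is limited). The gripper opens to 85 mm and grips with 20 to 120 N. Pads are 22 mm wide; open, the fingers measure 114 mm over their backs; the gripper's body (76 mm by 85 mm) begins 54 mm behind the grasp point. The pads swing forward as they close: fully open they stand 13 mm farther back than shut.
Start: joints at [-67.735, 39.483, -11.15, 89.685, 9.013, 51.709, -12.324], TCP at [217.109, 586.103, 242.317] pointing down, gripper open.
Joint ranges: [-172.22, 172.22], [-26.19, 119.32], [-84.43, 86.54], [7.71, 146.69], [-57.33, 237.33], [2.42, 119.75], [-152.13, 152.13]. Speed limits (degrees/s): [147.25, 147.25, 180, 180, 180, 180, 180].

## Interface

Orientations are given as a 3x3 rotation matrix whose columns are the frame's x, y, z axes.
In Python, from station import robot, optics gives the robot as it stands.
- The arm moves only by the tool carry_out, never from a script. Its arguments are lists of equal length, an entry for each row: "translation": the shift along the tool's x, y, z in units of 30 mm (1.0 is 30 mm), a list of three; "roll": the turn about the tool's z in units of 5 degrees (1.0 is 5 degrees). A call has exactly 10 rows; each row is the pose to reach, as a shift and turn from the pose commanded when the call began, along the tool's axes at that moment; what a row does not reach only later rows make up. A row lasts 1/10 s, in which the tool goes at most 50 mm and 8.59 degrees, less where a joint would pass 70% of its speed; a pose out of reach is approached as far as the arm can. A call with a gripper value outside its range is refused whole. "fingers" is the gripper command: -1 is shut, 1 is fully open, values between are in proportion, set as the call begins (left out, the last holds). The fingers move at their own pace and stop on an object; "squeeze" is the grip in N (left out, the last holds). Time passes only in rows, so rows that repeat a pose let the fingers close, or fill a call up. It gives the time, the measured TCP pose, the force, the opening and the grip force at its end, in the units of the state.
- robot.read_state(): the state, without advancing time (a new reading comes with each control period).
- optics.read_camera(name): name is "scene" or "top" or "wrist"; returns a dict with "color" (384x512x3 uint8, red, green, blue), "camera_matrix" (3x3 intrinsics, pixels), "camera_from_world" (4x4, takes a point from world to camera coordinates); the wrist camera has in their place "hand_eye" (4x4, takes a point from camera to tool coordinates, whose origin is the TCP and whose axes are the flange's). Camera axes: x right, y down, z forward; pixel columns grow to the right and rows downward; lengths in mm; the calibration is good to about 2 mm. A picture is of the moment at which its call begins: read the wrist's pose just before it. There is no depth.
- robot.job_done(): hands the job in; it is judged then, once.
The state is a dict: "t": time; "joint_pos": joint angles; "joint_velocities": joint speeds; "joint_efforts": joint torques, N m; "tool_pos": TCP position; "orientation": TCP orientation; "wrist_force": force on the tool from outside, world axes, zero at the start; "torque": the same for the moment, N m; "gripper_width": opening from 0.0 (shut) to 1.0 (fully open); "finger_force": force on a finger pad.
Only numpy, scipy, OpenCV 4.12 (cv2) and the standard library are available. Lean on these libraries where they do the work, as an engineer would, in place of code of your own. Each camera call takes 0.05 s, during which the arm holds its last target. There are 200 camera calls.

## Task

Throw the filter lever on the photometer's deck round into the notch marked by the tall pointed index post, then slide the locking bolt fully home between the teeth of the lever's hub so that the lever is locked. Leave the tub, rack, bottle and slide box where they are.

Things in the scene. Friction and masses are not known exactly. Their poses are not given: they have to be found in the camera images.
- hub (a point): Vertical axis of the lever, at the middle of the black photometer (300 x 400 mm, fixed to the bench); this point is 45 mm above its deck, the flat top 80 mm over the bench. The lever swings level about it. The hub is an aluminium toothed wheel of 62 mm radius, 20 to 32 mm above the deck; its cap rises to 52 mm.
- lever_knob (a point): Middle of the lever's upright round grey knob, 24 mm across and 50 mm tall (its top is 25 mm above this point, which is 67 mm above the deck), 112 mm from the hub axis. The flat aluminium lever arm, 18 mm wide, lies under the knob, its upper face 25 mm below this point. About 3 to 9 N at the knob moves the lever.
- lever_pointer (a point): End of the lever's narrow pointer nose, 139 mm from the hub axis on the same radius as the knob, 37 mm above the deck.
- lever (a joint): Lever angle, rad, -0.04 to 1.62, growing as the lever turns clockwise seen from above. From 0 to 0.33 it runs free (it starts here, short of the notches). Three notches at 0.75, 1.15 and 1.55, each with a spring ball detent that pulls the released lever to its middle from about 0.1 rad either side; between them it is pushed over a hump.
- index_post: Fixed aluminium post with a pointed top, 26 mm across and 30 mm tall, origin at the middle of its foot on the deck, 158 mm from the hub axis. It marks the wanted notch: there the lever's nose points straight at it (nose 19 mm short of its axis). It may stand at any of the three notches.
- blank_a: Fixed low flat button, 12 mm across, 4 mm tall, origin under it on the deck, at one of the two unwanted notches, 158 mm from the hub axis.
- blank_b: The same as blank_a, at the other unwanted notch.
- bolt_knob (a point): Middle of the metal bolt's upright knob, a block 16 mm wide across the bolt and 26 mm along it, from 18 mm below to 14 mm above this point, which is 61 mm above the deck. Below it the 10 mm bolt rod lies level, its top 30 mm below this point, in a track with a staple (top 37 mm above the deck). It slides straight at the hub axis: knob 148 mm from that axis when withdrawn, 108 mm when home.
- bolt (a joint): Bolt travel, m: 0 withdrawn, grows towards the hub, 0.040 at its end stop (fully home). It starts at 0 to 0.012. About 2 N slides it. Teeth block it at about 0.026 unless the lever stands in a notch, where its 10 mm round nose enters a gap between two teeth.
- cuvette_tub: Loose open white tub, 100 x 75 mm, 45 mm tall, origin under its centre; on the bench beside the photometer.
- tube_rack: Loose white tube rack, 200 x 60 mm, 55 mm tall, origin under its centre; on the bench beside the photometer.
- reagent_bottle: Loose amber bottle, 60 mm across, 120 mm tall, origin under its centre; on the bench beside the photometer.
- slide_box: Loose flat green box, 50 x 75 mm, 25 mm tall, origin under its centre; lying on the deck beside the bolt.

How it is judged:
By the outcome, as a careful person would: the job done as asked, in the order asked, and still so for the second after the job is handed in, with the robot touching nothing.
It also fails if it takes over 40 s, if anything falls off the work surface, if the arm or the gripper's body presses on something with over 40 N, if the wrist force passes 120 N, or if a joint passes its speed limit or range.

## Working session

There is one attempt and no reset: what is moved stays moved. The work goes in short steps, Python scripts to look and compute and a tool call to move; the robot and the scene stay as the last step left them, time stands still between calls to the robot, and variables do not carry over. Pictures are saved under pics/ and viewed, at most 10 in all, crops included, and the job is handed in when it is done.

Besides the shell and the picture viewer there is one more tool, called after ">>>" in YAML: its name, and indented under it one key for each argument. carry_out: Moves the arm, as the interface text tells. Its arguments: {"type":"object","properties":{"translation":{"type":"array","items":{"type":"array","items":{"type":"number"}}},"roll":{"type":"array","items":{"type":"number"}},"fingers":{"type":"number"},"squeeze":{"type":"number"}},"required":["translation","roll"]}

```bash
mkdir -p pics
cat > h.py <<'E'
import numpy as np, cv2
from station import robot, optics
def ray(c,px):
    M=np.array(c["camera_from_world"]);R,t=M[:3,:3],M[:3,3]
    d=R.T@np.linalg.inv(c["camera_matrix"])@np.array([px[0],px[1],1.]);return -R.T@t,d/np.linalg.norm(d)
def onz(c,px,z):
    o,d=ray(c,px);return o+d*(z-o[2])/d[2]
def cross(r1,r2):
    A=np.stack([r1[1],-r2[1]],1);s=np.linalg.lstsq(A,r2[0]-r1[0],rcond=None)[0]
    p,q=r1[0]+s[0]*r1[1],r2[0]+s[1]*r2[1];return (p+q)/2,np.linalg.norm(p-q)
def proj(c,P):
    M=np.array(c["camera_from_world"]);p=np.array(c["camera_matrix"])@(M[:3,:3]@np.array(P,float)+M[:3,3]);return p[:2]/p[2]
def save(c,n): cv2.imwrite(n,cv2.cvtColor(c["color"],cv2.COLOR_RGB2BGR))
E
python3 - <<'E'
from h import *
import pickle
a=optics.read_camera("top");b=optics.read_camera("scene");pickle.dump((a,b),open("c.pkl","wb"))
save(a,"pics/top.png");save(b,"pics/scene.png")
s=robot.read_state();print(s["t"],s["tool_pos"],s["orientation"],s["wrist_force"],s["gripper_width"])
E
```

```text
0.1 [216.95872015 585.53570971 241.53649795] [[-9.37764777e-01  3.47270767e-01 -4.87189397e-04]
 [ 3.47271095e-01  9.37763421e-01 -1.59773689e-03]
 [-9.79789196e-05 -1.66748817e-03 -9.99998605e-01]] [-0.15403409  0.29432284  0.57309125] 0.9996288396351322
```

View pics/top.png

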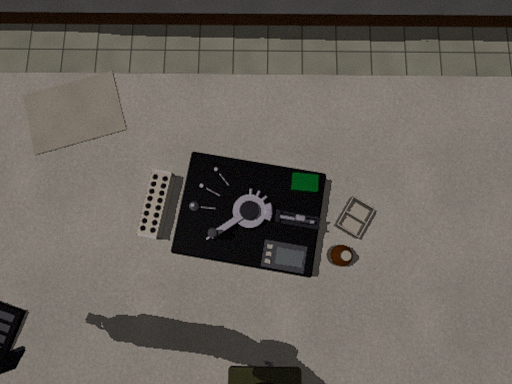

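View pics/scene.png

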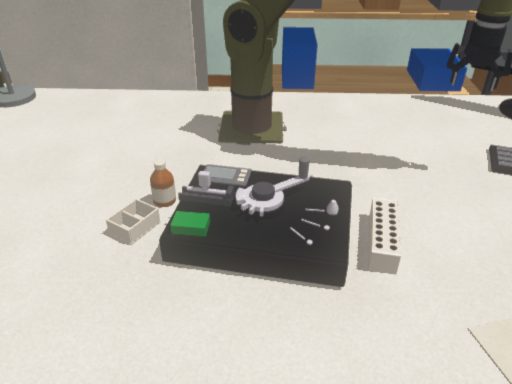

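The top view shows the lever knob at (212,233), hub at (251,211), the post at (194,206), so the first notch, with blanks at (201,185) and (215,169). The bolt knob is near (300,217) with the green box beside it. The scene view agrees: knob (304,168), post (333,206), bolt knob (204,179).

Run:
```python
from h import *
import pickle
a,b=pickle.load(open("c.pkl","rb"))
P={}
for n,pa,pb in [("hubcap",(251,211),(263,188)),("leverknobtop",(212,232.5),(304,161)),("post",(194,206),(333,202)),("boltknobtop",(300,217),(204,175)),("deckTL",(193,153),(351,178+0))]:
    if n!="deckTL": print(n,*cross(ray(a,pa),ray(b,pb)))
hub=onz(a,(251,211),132);print("hub",hub)
for n,p,z in [("knob",(212,232.5),165),("post",(194,206),105),("a",(201,185),84),("b",(215,169),84),("bolt",(300,217),155)]:
    q=onz(a,p,z);v=q-hub;print(n,q.round(),np.hypot(*v[:2]).round(),np.degrees(np.arctan2(v[1],v[0])).round(1))
for n,p in [("TL",(193,153)),("TR",(326,174)),("BR",(311,276)),("BL",(173,252))]: print(n,onz(a,p,80).round())
# upscaled crops
t=cv2.resize(cv2.cvtColor(a["color"],4)[145:285,165:335],None,fx=4,fy=4,interpolation=2)
cv2.imwrite("pics/tc.png",cv2.convertScaleAbs(t,alpha=1.6,beta=20))
w=optics.read_camera("wrist");print(w["hand_eye"],w["camera_matrix"])
```

```text
hubcap [532.01279657  45.61621684 128.00947896] 6.503095572754959
leverknobtop [471.30673161 141.29028359 163.63092963] 1.0821179310847526
post [546.94044002 203.98168103 103.4921284 ] 5.423389526259921
boltknobtop [515.42591925 -85.89403224 149.25036012] 1.837511381392136
hub [531.63166563  42.27612065 132.        ]
knob [471. 141. 165.] 115.0 121.6
post [547. 201. 105.] 159.0 84.6
a [610. 187.  84.] 165.0 61.7
b [657. 149.  84.] 165.0 40.3
bolt [515. -86. 155.] 129.0 -97.4
TL [705. 215.  80.]
TR [ 647. -171.   80.]
BR [ 361. -124.   80.]
BL [420. 259.  80.]
[[ 3.70363990e-04 -9.51306501e-01 -3.08246335e-01  7.94703555e+01]
 [ 9.99999740e-01  1.61640790e-04  7.02665155e-04 -4.10382971e-02]
 [-6.18624749e-04 -3.08246515e-01  9.51306314e-01 -1.32752157e+02]
 [ 0.00000000e+00  0.00000000e+00  0.00000000e+00  1.00000000e+00]] [[327.85998466   0.         259.49584138]
 [  0.         327.85998466 189.64107651]
 [  0.           0.           1.        ]]
```

View pics/tc.png

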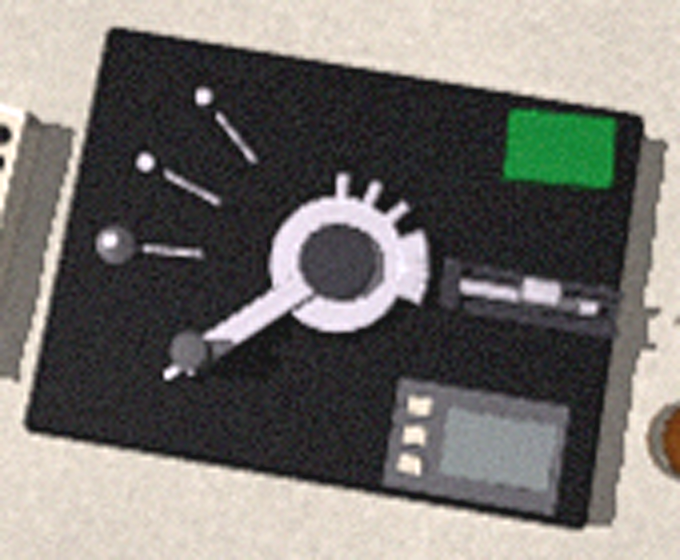

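>>> carry_out:
  translation:
    - [-0.8, -0.7, 0]
    - [-2.0, -1.7, 0]
    - [-3.3, -2.8, 0]
    - [-4.6, -3.9, 0]
    - [-5.9, -5.0, 0]
    - [-7.2, -6.1, 0]
    - [-8.5, -7.2, 0]
    - [-9.8, -8.3, -0.1]
    - [-11.0, -9.3, -0.2]
    - [-12.0, -10.1, -0.3]
  roll: [0.5, 1.3, 2.1, 2.9, 3.7, 4.5, 5.3, 6.1, 6.9, 7.4]
  fingers: 0.4
  squeeze: 40

```text
t: 1.15
tool_pos: [450.2, 174.0, 251.3]
orientation: [[-0.536, 0.844, -0.0], [0.844, 0.536, -0.001], [-0.001, -0.001, -1.0]]
wrist_force: [0.8, 0.8, 0.3]
gripper_width: 0.698
finger_force: 0.0
```

```bash
cat >> h.py <<'E'
def wrist():
    s=robot.read_state();c=dict(optics.read_camera("wrist"))
    T=np.eye(4);T[:3,:3]=s["orientation"];T[:3,3]=s["tool_pos"]
    c["camera_from_world"]=np.linalg.inv(T@np.array(c["hand_eye"]));return s,c
def go(s,P,yaw=None):
    R=np.array(s["orientation"]);d=R.T@(np.array(P)-s["tool_pos"])/30
    y=np.degrees(np.arctan2(R[1,1],R[0,1]));print("shift",d.round(2),"yaw",y.round(1),"roll",None if yaw is None else ((y-yaw)/5).round(2))
E
python3 - <<'E'
from h import *
import pickle
s,c=wrist();pickle.dump((s,c),open("w1.pkl","wb"));save(c,"pics/w1.png")
print(s["t"],s["tool_pos"],s["joint_pos"],s["wrist_force"],s["gripper_width"]);go(s,(471,141,250),32.6)
for P in [(471.2,141,172),(532.5,45,132),(547,201,110)]: print(proj(c,P))
E
```

```text
1.15 [450.2489839  173.96141422 251.33321245] [-24.15954389  28.15720041  -3.74053885 113.19797531   2.88301928
  38.76321571   2.72465249] [0.84845613 0.75206323 0.29741716] 0.6980781324180861
shift [-1.3  -0.01  0.05] yaw 32.4 roll -0.03
[259.75314866 254.7362177 ]
[259.93295392 340.48926134]
[366.9234183  210.50573342]
```

View pics/w1.png

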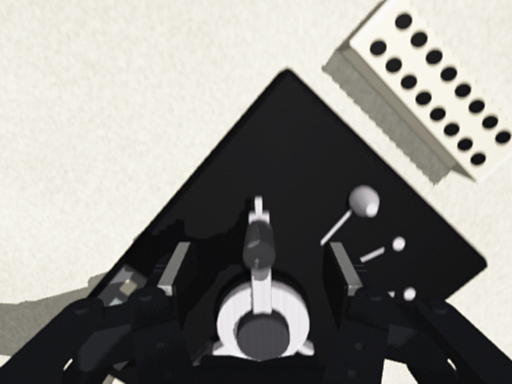

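The wrist view confirms it: knob at (258,253), hub cap (264,336), and post tip (372,209), all within about 3 mm of the prediction. Now I descend and grip.

>>> carry_out:
  translation:
    - [-0.5, 0, 0.2]
    - [-1.0, 0, 0.5]
    - [-1.3, 0, 0.9]
    - [-1.3, 0, 1.4]
    - [-1.3, 0, 1.9]
    - [-1.3, 0, 2.4]
    - [-1.3, 0, 2.9]
    - [-1.3, 0, 3.3]
    - [-1.3, 0, 3.5]
    - [-1.3, 0, 3.5]
  roll: [0, 0, 0, 0, 0, 0, 0, 0, 0, 0]

```text
t: 2.2
tool_pos: [469.7, 144.3, 145.3]
orientation: [[-0.54, 0.841, -0.002], [0.841, 0.54, -0.001], [0.001, -0.002, -1.0]]
wrist_force: [-0.2, -0.5, 0.5]
gripper_width: 0.699
finger_force: 0.0
```

>>> carry_out:
  translation:
    - [0, 0, 0]
    - [0, 0, 0]
    - [0, 0, 0]
    - [0, 0, 0]
    - [0, 0, 0]
    - [0, 0, 0]
    - [0, 0, 0]
    - [0, 0, 0]
    - [0, 0, 0]
    - [0, 0, 0]
  roll: [0, 0, 0, 0, 0, 0, 0, 0, 0, 0]
  fingers: -1
  squeeze: 30

```text
t: 3.2
tool_pos: [470.7, 144.3, 146.8]
orientation: [[-0.54, 0.842, 0.001], [0.842, 0.54, 0.001], [0.0, 0.001, -1.0]]
wrist_force: [-1.9, 0.3, 4.9]
gripper_width: 0.279
finger_force: 29.5
```

Run:
```python
from h import *
import pickle
s,c=pickle.load(open("w1.pkl","rb"))
a,b=pickle.load(open("c.pkl","rb"))
print("hub",onz(c,(264,335),132),"cross",cross(ray(c,(264,335)),ray(a,(251,211))))
print("knob",onz(c,(258,252),165),cross(ray(c,(258,252)),ray(a,(212,232.5))))
print("post",onz(c,(372,209),108),onz(a,(193.5,205.5),108))
s=robot.read_state();print(s["tool_pos"],s["wrist_force"],s["gripper_width"],s["finger_force"])
# arc shifts to post azimuth for given hub/post
hub=np.array([532.5,45]);k=np.array(s["tool_pos"][:2]);R=np.array(s["orientation"])
v=k-hub;print("r",np.hypot(*v),"az",np.degrees(np.arctan2(v[1],v[0])))
a0=np.arctan2(v[1],v[0])
for d in range(4,45,4):
    q=a0-np.radians(d);p=hub+np.hypot(*v)*np.array([np.cos(q),np.sin(q)])
    print(d,(R.T@np.array([*(p-k),0])/30).round(2),p.round(1))
```

```text
hub [532.30022852  52.46339305 132.        ] cross (array([535.13735023,  43.63764697, 121.41328137]), np.float64(5.083308096835435))
knob [470.95968456 138.93704111 165.        ] (array([470.72125007, 140.10701584, 167.21699265]), np.float64(0.8477429633826213))
post [550.97502471 204.31807208 108.        ] [547.58707041 201.82160971 108.        ]
[470.66484876 144.28431806 146.81029265] [-1.85920861  0.32673826  4.939862  ] 0.27907998423238417 29.48368812983972
r 116.96564341882204 az 121.91501541564148
4 [-0.01  0.27  0.  ] [477.7 148.4]
8 [-0.05  0.54  0.  ] [485.1 151.9]
12 [-0.1   0.81  0.  ] [492.7 155. ]
16 [-0.17  1.07  0.  ] [500.4 157.5]
20 [-0.25  1.33  0.  ] [508.4 159.4]
24 [-0.36  1.58  0.  ] [516.4 160.9]
28 [-0.48  1.82  0.  ] [524.5 161.7]
32 [-0.62  2.06  0.  ] [532.7 162. ]
36 [-0.77  2.28  0.  ] [540.8 161.7]
40 [-0.95  2.49  0.  ] [549.  160.8]
44 [-1.13  2.69  0.  ] [557.  159.4]
```

>>> carry_out:
  translation:
    - [0, 0.13, 0]
    - [-0.01, 0.26, 0]
    - [-0.03, 0.4, 0]
    - [-0.05, 0.53, 0]
    - [-0.08, 0.66, 0]
    - [-0.11, 0.79, 0]
    - [-0.14, 0.92, 0]
    - [-0.17, 1.04, 0]
    - [-0.21, 1.17, 0]
    - [-0.25, 1.3, 0]
  roll: [0.4, 0.8, 1.2, 1.6, 2.0, 2.4, 2.8, 3.2, 3.6, 4.0]

```text
t: 4.2
tool_pos: [506.5, 160.1, 146.8]
orientation: [[-0.22, 0.975, -0.001], [0.975, 0.22, 0.001], [0.002, -0.001, -1.0]]
wrist_force: [-3.3, 1.8, 6.8]
gripper_width: 0.277
finger_force: 29.6
```

Run:
```python
from h import *
s=robot.read_state();print(s["tool_pos"],s["wrist_force"],s["finger_force"]);k=np.array(s["tool_pos"][:2]);R=np.array(s["orientation"])
hub=np.array([532.5,46]);v=k-hub;a0=np.arctan2(v[1],v[0]);r=np.hypot(*v);print(r,np.degrees(a0))
for d in range(2,24,2):
    q=a0-np.radians(d);p=hub+(r-(r-113)*d/20)*np.array([np.cos(q),np.sin(q)]);print(d,(R.T@np.array([*(p-k),0])/30).round(2))
```

```text
[506.46715269 160.0621705  146.82279526] [-3.29867327  1.76969104  6.84695433] 29.57415116561947
116.99524724684328 102.85661824626867
2 [-0.02  0.14 -0.  ]
4 [-0.04  0.27 -0.  ]
6 [-0.06  0.4  -0.  ]
8 [-0.09  0.54 -0.  ]
10 [-0.12  0.67 -0.  ]
12 [-0.16  0.79 -0.  ]
14 [-0.2   0.92 -0.  ]
16 [-0.25  1.05 -0.  ]
18 [-0.3   1.17 -0.  ]
20 [-0.36  1.29 -0.  ]
22 [-0.42  1.41 -0.  ]
```

>>> carry_out:
  translation:
    - [-0.02, 0.14, 0]
    - [-0.04, 0.27, 0]
    - [-0.06, 0.4, 0]
    - [-0.09, 0.54, 0]
    - [-0.12, 0.67, 0]
    - [-0.16, 0.79, 0]
    - [-0.2, 0.92, 0]
    - [-0.25, 1.05, 0]
    - [-0.3, 1.17, 0]
    - [-0.3, 1.18, 0]
  roll: [0.4, 0.8, 1.2, 1.6, 2.0, 2.4, 2.8, 3.2, 3.6, 3.6]

```text
t: 5.2
tool_pos: [544.8, 162.9, 147.0]
orientation: [[0.091, 0.996, 0.002], [0.996, -0.091, 0.007], [0.007, 0.002, -1.0]]
wrist_force: [-1.1, 8.9, 4.8]
gripper_width: 0.277
finger_force: 29.4
```

>>> carry_out:
  translation:
    - [0, 0, 0]
    - [0, 0, 0]
    - [0, 0, 0]
    - [0, 0, 0]
    - [0, 0, 0]
    - [0, 0, 0]
    - [0, 0, 0]
    - [0, 0, 0]
    - [0, 0, 0]
    - [0, 0, 0]
  roll: [0, 0, 0, 0, 0, 0, 0, 0, 0, 0]
  fingers: 0.3

```text
t: 6.2
tool_pos: [543.9, 157.8, 146.3]
orientation: [[0.093, 0.996, 0.0], [0.996, -0.093, 0.0], [0.0, 0.0, -1.0]]
wrist_force: [0.0, -0.2, 0.4]
gripper_width: 0.648
finger_force: 0.0
```

>>> carry_out:
  translation:
    - [0, 0, -0.4]
    - [0, 0, -1.0]
    - [0, 0, -1.6]
    - [0, 0, -2.2]
    - [0, 0, -2.8]
    - [0, 0, -3.4]
    - [-0.6, 0, -3.9]
    - [-1.2, 0, -4.3]
    - [-1.8, 0, -4.5]
    - [-1.8, 0, -4.5]
  roll: [0, 0, 0, 0, 0, 0, 0, 0, 0, 0]

```text
t: 7.2
tool_pos: [538.9, 98.8, 282.3]
orientation: [[0.1, 0.995, 0.001], [0.995, -0.1, -0.002], [-0.002, 0.001, -1.0]]
wrist_force: [1.2, 0.0, 0.5]
gripper_width: 0.651
finger_force: 0.0
```

Run:
```python
from h import *
import pickle
s,c=wrist();a=optics.read_camera("top");b=optics.read_camera("scene");pickle.dump((s,c,a,b),open("w2.pkl","wb"))
print(s["t"],s["tool_pos"],s["joint_pos"])
up=lambda i:cv2.cvtColor(i,4)
w=up(c["color"]);t=cv2.resize(up(a["color"])[175:245,180:320],(512,256),interpolation=2)
cv2.imwrite("pics/w2.png",cv2.resize(np.vstack([w,t])[:,:],None,fx=.93,fy=.93))
```

```text
7.2 [538.93066881  98.78446828 282.26451672] [-21.51643637  30.9475692   10.09450054 100.99665382  -6.70949974
  48.61731491 -14.12274228]
```

View pics/w2.png

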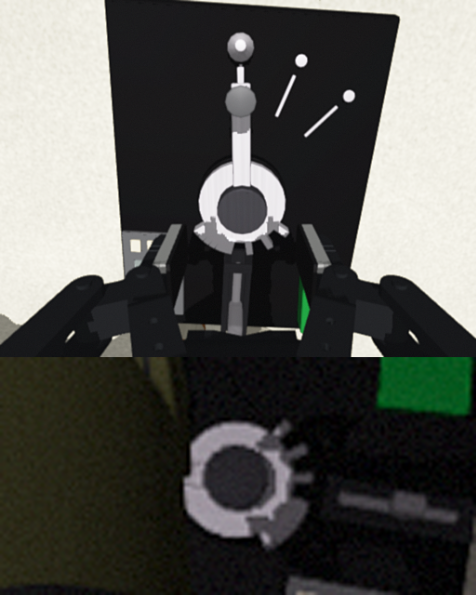

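The lever points straight at the post: knob at (240,100), post at (240,45), hub cap at (241,208). The bolt is still withdrawn. I go over it next.

>>> carry_out:
  translation:
    - [-0.5, 0, 0]
    - [-1.3, 0, 0.1]
    - [-2.2, -0.1, 0.2]
    - [-3.1, -0.1, 0.3]
    - [-4.0, -0.1, 0.4]
    - [-4.9, -0.1, 0.6]
    - [-5.7, -0.2, 0.8]
    - [-6.4, -0.2, 1.0]
    - [-6.9, -0.2, 1.0]
    - [-6.9, -0.2, 1.0]
  roll: [0, 0, 0, 0, 0, 0, 0, 0, 0, 0]

```text
t: 8.35
tool_pos: [512.6, -104.6, 250.7]
orientation: [[0.097, 0.995, -0.002], [0.995, -0.097, -0.002], [-0.002, -0.001, -1.0]]
wrist_force: [-0.6, -0.6, -0.0]
gripper_width: 0.651
finger_force: 0.0
```

Run:
```python
from h import *
import pickle
s0,c0,a,b=pickle.load(open("w2.pkl","rb"))
hub=onz(c0,(259,224),132);post=onz(c0,(258.5,48.5),108);kn=onz(c0,(258.5,106),172);print("hub",hub,"post",post,"knob",kn)
for q in (post,kn): v=(q-hub)[:2];print(np.hypot(*v),np.degrees(np.arctan2(v[1],v[0])))
s,c=wrist();pickle.dump((s,c),open("w3.pkl","wb"));save(c,"pics/w3.png");print(s["t"],s["tool_pos"],proj(c,(515,-86,155)),proj(c,hub))
```

```text
hub [533.63394714  52.35078153 132.        ] post [548.61512837 205.90238737 108.        ] knob [544.32398499 162.11658015 172.        ]
154.2806904549591 84.42760380058007
110.28511892317854 84.43753372126106
8.35 [ 512.63763339 -104.56054092  250.72400223] [260.94686402 171.62581698] [269.06031497 -43.71387515]
```

View pics/w3.png

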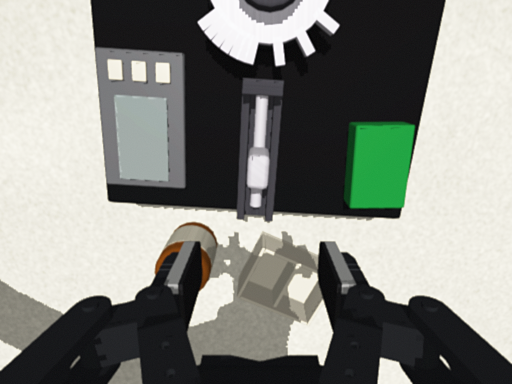

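The bolt knob shows at about (258,173), its axis tilted about 3° from the tool. The green box is well clear at (380,165). I descend, turn 3° and grip.

>>> carry_out:
  translation:
    - [0.3, 0, 0.2]
    - [0.62, 0, 0.6]
    - [0.62, 0, 1.1]
    - [0.62, 0, 1.6]
    - [0.62, 0, 2.1]
    - [0.62, 0, 2.6]
    - [0.62, 0, 3.1]
    - [0.62, 0, 3.5]
    - [0.62, 0, 3.7]
    - [0.62, 0, 3.7]
  roll: [0.3, 0.6, 0.6, 0.6, 0.6, 0.6, 0.6, 0.6, 0.6, 0.6]

```text
t: 9.4
tool_pos: [515.1, -82.3, 139.6]
orientation: [[0.144, 0.99, -0.001], [0.99, -0.144, 0.001], [0.0, -0.001, -1.0]]
wrist_force: [-0.1, 0.8, 0.7]
gripper_width: 0.647
finger_force: 0.0
```

>>> carry_out:
  translation:
    - [0, 0, 0]
    - [0, 0, 0]
    - [0, 0, 0]
    - [0, 0, 0]
    - [0, 0, 0]
    - [0, 0, 0]
    - [0, 0, 0]
    - [0, 0, 0]
    - [0, 0, 0]
    - [0, 0, 0]
  roll: [0, 0, 0, 0, 0, 0, 0, 0, 0, 0]
  fingers: -1
  squeeze: 30

```text
t: 10.4
tool_pos: [513.6, -82.8, 140.8]
orientation: [[0.146, 0.989, -0.003], [0.989, -0.146, 0.001], [0.001, -0.003, -1.0]]
wrist_force: [-3.6, 0.6, 5.0]
gripper_width: 0.178
finger_force: 32.1
```

>>> carry_out:
  translation:
    - [0.08, 0, 0]
    - [0.16, 0, 0]
    - [0.24, 0, 0]
    - [0.32, 0, 0]
    - [0.4, 0, 0]
    - [0.48, 0, 0]
    - [0.56, 0, 0]
    - [0.64, 0, 0]
    - [0.72, 0, 0]
    - [0.8, 0, 0]
  roll: [0, 0, 0, 0, 0, 0, 0, 0, 0, 0]

```text
t: 11.4
tool_pos: [517.3, -59.8, 140.8]
orientation: [[0.147, 0.989, -0.002], [0.989, -0.147, -0.0], [-0.001, -0.002, -1.0]]
wrist_force: [-4.0, -0.7, 5.6]
gripper_width: 0.179
finger_force: 32.1
```

>>> carry_out:
  translation:
    - [0.04, 0, 0]
    - [0.08, 0, 0]
    - [0.12, 0, 0]
    - [0.16, 0, 0]
    - [0.2, 0, 0]
    - [0.24, 0, 0]
    - [0.28, 0, 0]
    - [0.32, 0, 0]
    - [0.36, 0, 0]
    - [0.4, 0, 0]
  roll: [0, 0, 0, 0, 0, 0, 0, 0, 0, 0]

```text
t: 12.4
tool_pos: [518.2, -54.4, 140.9]
orientation: [[0.152, 0.988, -0.003], [0.988, -0.152, -0.008], [-0.008, -0.002, -1.0]]
wrist_force: [-6.4, -15.7, 6.2]
gripper_width: 0.179
finger_force: 31.5
```

>>> carry_out:
  translation:
    - [0.05, 0, 0]
    - [0.1, 0, 0]
    - [0.1, 0, 0]
    - [0.1, 0, 0]
    - [0.1, 0, 0]
    - [0.1, 0, 0]
    - [0.1, 0, 0]
    - [0.1, 0, 0]
    - [0.1, 0, 0]
    - [0.1, 0, 0]
  roll: [0, 0, 0, 0, 0, 0, 0, 0, 0, 0]

```text
t: 13.4
tool_pos: [518.2, -54.3, 140.9]
orientation: [[0.154, 0.988, -0.003], [0.988, -0.154, -0.011], [-0.011, -0.002, -1.0]]
wrist_force: [-7.2, -19.3, 4.8]
gripper_width: 0.183
finger_force: 31.3
```

>>> carry_out:
  translation:
    - [0.1, 0, 0]
    - [0.1, 0, 0]
    - [0.1, 0, 0]
    - [0.1, 0, 0]
    - [0.1, 0, 0]
    - [0.1, 0, 0]
    - [0.1, 0, 0]
    - [0.1, 0, 0]
    - [0.1, 0, 0]
    - [0.1, 0, 0]
  roll: [0, 0, 0, 0, 0, 0, 0, 0, 0, 0]
  fingers: 0.3

```text
t: 14.4
tool_pos: [521.5, -41.4, 140.3]
orientation: [[0.145, 0.989, 0.0], [0.989, -0.145, 0.0], [0.0, 0.0, -1.0]]
wrist_force: [-0.4, -0.4, 0.1]
gripper_width: 0.648
finger_force: 0.0
```

>>> carry_out:
  translation:
    - [0, 0, -0.4]
    - [0, 0, -1.0]
    - [0, 0, -1.6]
    - [0, 0, -2.2]
    - [0, 0, -2.8]
    - [0, 0, -3.4]
    - [-0.6, 0, -3.8]
    - [-1.1, 0, -4.0]
    - [-1.3, 0, -4.0]
    - [-1.3, 0, -4.0]
  roll: [0, 0, 0, 0, 0, 0, 0, 0, 0, 0]

```text
t: 15.4
tool_pos: [515.3, -81.3, 260.2]
orientation: [[0.147, 0.989, -0.001], [0.989, -0.147, -0.0], [-0.0, -0.001, -1.0]]
wrist_force: [0.3, -0.0, -0.0]
gripper_width: 0.648
finger_force: 0.0
```

Run:
```python
from h import *
import pickle
s,c=wrist();pickle.dump((s,c),open("w4.pkl","wb"))
i=cv2.cvtColor(c["color"],4)[:, 130:400]
cv2.imwrite("pics/w4.png",cv2.resize(i[:260],None,fx=2.2,fy=2.2,interpolation=2));print(s["t"],s["tool_pos"],s["wrist_force"])
```

```text
15.4 [515.25148056 -81.32751537 260.15476536] [ 0.33865718 -0.03423129 -0.01502545]
```

View pics/w4.png

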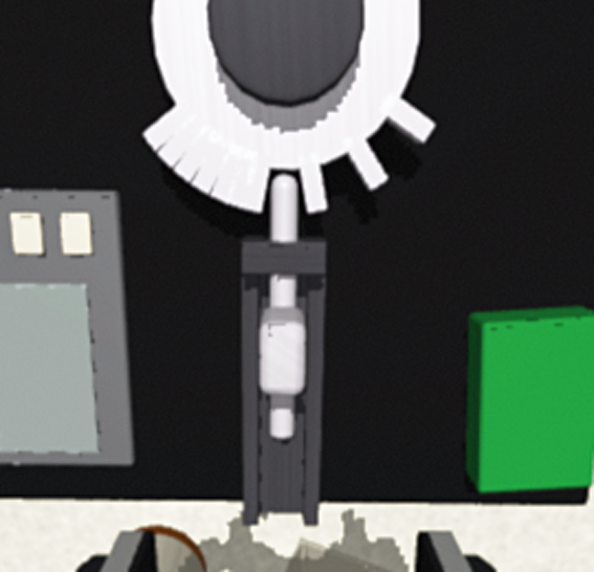

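The bolt nose, at (284,175) in the crop, sits about 14 mm deep in the gap, as far as the tooth root. It stopped firmly against 19 N, so it is home. The box is unmoved and the robot is clear.

```bash
python3 -c "
from station import robot
print(robot.job_done())"
```

```text
the job is handed in; nothing more can be done
None
```

The lever is in the notch marked by the index post, and the bolt is fully home in the hub teeth, stopped hard against about 19 N; the job was handed in at about 15.5 s with the arm clear and the loose items never touched.

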